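# Change the water filter: used one into the crate, spare one locked in the inclined head

## Robot

A 6-joint arm with a two-finger parallel gripper is mounted at the origin on the work surface. World frame = base frame: x ahead of the robot, y to its left, z up, the work surface at z = 0. Lengths are in m, angles in rad, forces in N, time in s.
With the tool pointing down it reaches from about 0.35 to 0.775 m from the base axis. Payload 7.3 kg.
Tool frame: the origin (TCP) lies on the front face of the gripper's body, between the roots of the fingers; the fingertips stand 66 mm ahead of it and the grasp point (between the pads) lies 47 mm ahead of it; z points along the fingers, y is the line along which they close (so a half turn about z gives the same grasp; the last joint's range is limited). The gripper opens to 92 mm and grips with 3 to 60 N. Pads are 19 mm wide; open, the fingers measure 130 mm over their backs; the gripper's body (75 mm by 190 mm) begins 47 mm behind the grasp point.
Start: joints at [1.161, 0.342, 1.524, -0, 1.275, -0.146], TCP at [0.137, 0.507, 0.292] pointing down, gripper open.
Joint ranges: [-2.53, 2.53], [-0.77, 2.02], [0.04, 2.7], [-1, 4.14], [0.28, 2.66], [-3.11, 3.11]. Speed limits (rad/s): [2.57, 2.57, 3.14, 3.14, 3.14, 3.14].

## Interface

Orientations are given as a unit quaternion [x, y, z, w].
In Python, from cell import observe, grab_frame, camera_params, hand_in gives the robot as it stands.
- The arm moves only by the shell command python3 -m pendant 'ROWS'. ROWS is JSON, a list of rows, each an object of numbers: "dx", "dy", "dz": the shift along the tool's x, y, z scaled (see below); "rx", "ry", "rz": the turn, a rotation vector about the tool's x, y, z scaled (see below); "grip": the opening, from -1 (shut) to 1 (fully open). In form: [{"dx": .., "dy": .., "dz": .., "rx": .., "ry": .., "rz": .., "grip": ..}, ...]. A call has 1 to 8 rows; each row is the pose to reach, as a shift and turn from the pose commanded when the call began, along the tool's axes at that moment; what a row does not reach only later rows make up. The controller multiplies each number of a shift by 0.5 m and each number of a turn by 0.5 rad. A row lasts 1/8 s, in which the tool goes at most 62.5 mm and 10.7 degrees, less where a joint would pass 70% of its speed; a pose out of reach is approached as far as the arm can. A call with a number of a shift or a turn outside -1 to 1 is refused whole. A call with a gripper value outside its range is refused whole. The fingers move at their own pace and stop on an object; the grip force is fixed at half the most. Time passes only in rows, so rows that repeat a pose let the fingers close. It gives the time, the measured TCP pose, the force, the opening and the grip force at its end, in the units of the state.
- observe(): the state, without advancing time (a new reading comes with each control period).
- grab_frame(name): name is "scene" or "top"; returns the picture (480x640x3 uint8, red, green, blue); there is no depth.
- camera_params(name): a dict with "fx", "fy", "cx", "cy" (pixels), "distortion" ([k1, k2, p1, p2, k3] as OpenCV has them; the pictures are not rectified), "R" (3x3) and "t" (3): a world point X has camera coordinates R X + t. Camera axes: x right, y down, z forward; pixel columns grow to the right and rows downward; lengths in m; the calibration is good to about 2 mm. A picture is of the moment at which its call begins. camera_params takes no time and is no camera call.
- hand_in(): hands the job in; it is judged then, once.
The state is a dict: "t": time; "q": joint angles; "qd": joint speeds; "effort": joint torques, N m; "ee_pos": TCP position; "eef_rot": TCP orientation; "wrist_force": force on the tool from outside, world axes, zero at the start; "wrist_torque": the same for the moment, N m; "width": opening from 0.0 (shut) to 1.0 (fully open); "finger_force": force on a finger pad.
Only numpy, scipy, OpenCV 4.12 (cv2) and the standard library are available. Lean on these libraries where they do the work, as an engineer would, in place of code of your own. Each camera call takes 0.05 s, during which the arm holds its last target. There are 200 camera calls.

## Task

Change the water filter. Stand the used filter, which is on the worktop between the crate and the filter station, upright in a free cell of the grey crate, and fit the spare one from the crate in the station's inclined head: set its neck in the mouth, feel for the two slots with its lugs, push it fully home against the spring, turn it clockwise to the stop and let the spring lift it so that it is locked, then let go. Leave the jars and the other kitchen things standing where they are.

Things in the scene. Friction and masses are not known exactly. Their poses are not given: they have to be found in the camera images.
- filter: Spare filter cartridge, white plastic, 163 mm tall, 0.19 to 0.31 kg, standing in one cell of the crate (cell and yaw vary). Origin: centre of its foot; z up its axis. From the foot up: round neck, 40 mm wide, 0 to 45 mm (lowest 6 mm tapers to 32 mm); round body, 60 mm wide, 45 to 115 mm; flat grip wing on top. The same after a half turn about z.
- filter_wing (a point): Grip point in the wing, 141 mm above the filter's foot on its axis. The wing is 52 mm long along the filter's x, 16 mm thick along y, and reaches from 115 to 163 mm above the foot.
- filter_lugs (a point): On the axis at mid-height of the two lugs, which stand out from the neck towards the filter's +x and -x: 20 to 30 mm above the foot, 12 mm wide, reaching 30 mm from the axis.
- used: The used filter: exactly the same shape, size and axes as the spare filter, 0.22 to 0.36 kg, standing upright on its foot on the worktop between crate and station (place and yaw vary). Origin: centre of its foot; grip its wing likewise 141 mm above the foot.
- socket: Inclined round head of the fixed filter station, 84 mm wide. Origin: centre of its mouth, 125 mm above the worktop; z points out of the mouth along its axis, 28 degrees from vertical, tipped to the station's front; y is level. Place and yaw vary. In the mouth is a grey collar with a 43 mm hole and two entry slots 16 mm wide, half a turn apart; its face is level with the mouth.
- slots (a point): Middle of the collar's face. The slots lie along the head's x axis, give or take up to 0.25 rad about z: unreported and different each time, to be felt or seen. The collar itself stays put. Off the slots the lugs rest on the face, foot 20 mm below the mouth; over them (within about 0.09 rad) the filter drops on. Hole play is 1.5 mm all round.
- lip (a point): On the axis 40 mm below the mouth. The foot must be deeper than this for the lugs to pass under the collar's lip; at 45 mm the filter's shoulder bottoms on the collar: fully home. From there it turns clockwise looking into the mouth (negative about the head's z); lugs meet a solid stop about 1 rad on from the slots.
- pocket (a point): On the axis 35 mm below the mouth: where the foot rests when locked. Over the last 0.2 rad before the stop a pocket in the collar's underside lets the spring lift the filter 10 mm, once the twist is eased off the stop; its shoulder is then 10 mm above the collar and it cannot turn back. Not in the pocket, it stays too deep or is pushed out again.
- plunger (a joint): How far the spring plunger in the head is pressed along the axis, m. 0 when free (its face 24 mm below the mouth), about 0.011 with the filter locked, 0.021 with it fully home. Pushes with 4 N at 0 and 0.4 N more per mm.
- crate: Grey open divided crate, 151 x 224 x 75 mm (x, y, z), walls and floor 5 mm, 2 x 3 cells of 68 mm, cell centres 36.5 mm either side in x and at -73, 0 and 73 mm in y. Origin: centre of its underside. Fixed; place and yaw vary. It holds the spare filter and three jars, one per cell; two cells are empty.
- jar0: Glass jar, diameter 58 mm, 95 mm tall, in a crate cell; origin at its underside. To be left alone.
- jar1: Like jar0, in another cell.
- jar2: Like jar0, in another cell.
- mug: Mug, 80 mm wide, 90 mm tall; origin at its underside. Bystander.
- can: Food can, 60 mm wide, 85 mm tall; origin at its underside. Bystander.
- milk: Milk bottle, 72 mm wide, 200 mm tall; origin at its underside. Bystander.
- foodbox: Food container with lid, 118 x 178 x 72 mm; origin at its underside. Bystander.
- eggs: Tray of six eggs, 120 x 180 x 71 mm; origin at its underside. Bystander.
Mind the look-alikes: they are no part of the job. What is shaped like the used but green is not meant.

How it is judged:
By the outcome, as a careful person would: the job done as asked, in the order asked, and still so for the second after the job is handed in, with the robot touching nothing.
It also fails if it takes over 72 s, if anything falls off the work surface, if the arm or the gripper's body presses on something with over 40 N, if the wrist force passes 120 N, or if a joint passes its speed limit or range.

## Working session

There is one attempt and no reset: what is moved stays moved. The work goes in short steps, Python scripts to look and compute and a shell command to move; the robot and the scene stay as the last step left them, time stands still between calls to the robot, and variables do not carry over. Pictures are saved under pics/ and viewed, at most 10 in all, crops included, and the job is handed in when it is done.

```bash
mkdir -p pics; ls
python3 - <<'E'
from cell import *
import cv2
for n in ("scene","top"):
    f=grab_frame(n); cv2.imwrite(f"pics/{n}0.png",f[:,:,::-1]); p=camera_params(n); print(n,p)
print(observe())
E
```

```text
pics
scene {'fx': 519.6533013393243, 'fy': 519.6533013393243, 'cx': 319.578404442647, 'cy': 235.25825076475726, 'distortion': array([-0.07132586,  0.        ,  0.        ,  0.        ,  0.        ]), 'R': array([[-3.67882941e-01,  9.29871694e-01, -8.79959787e-04],
       [ 7.23543168e-01,  2.85659006e-01, -6.28398135e-01],
       [-5.84078270e-01, -2.31813643e-01, -7.77891387e-01]]), 't': array([ 0.27918417, -0.31596178,  1.709777  ])}
top {'fx': 583.5953159287592, 'fy': 583.5953159287592, 'cx': 320.1422762016873, 'cy': 238.8883809726053, 'distortion': array([-0.08361183,  0.        ,  0.        ,  0.        ,  0.        ]), 'R': array([[-0.03294173, -0.99944862, -0.00416011],
       [-0.97529875,  0.03305483, -0.21840268],
       [ 0.21841977, -0.00313721, -0.97584987]]), 't': array([-0.05419795,  0.58584824,  1.29035597])}
{'t': 0.1, 'q': array([ 1.16102017e+00,  3.42658241e-01,  1.52490714e+00,  1.86052700e-05,
        1.27537725e+00, -1.46000641e-01]), 'qd': array([ 2.41111989e-05, -2.03004784e-03, -1.35563834e-03,  7.26858016e-04,
       -1.39717578e-04,  1.51750080e-04]), 'effort': array([ 1.73523000e-03, -4.32008457e+01, -2.44695908e+01,  7.19863339e-02,
        5.25017094e-02, -7.74658929e-05]), 'ee_pos': array([0.13675103, 0.5066061 , 0.2916167 ]), 'eef_rot': array([ 1.31508399e-01,  9.91314826e-01, -6.46654909e-04, -1.93723708e-04]), 'wrist_force': array([-0.2344439 , -0.69906538, -1.1259169 ]), 'wrist_torque': array([0.02245822, 0.02615703, 0.00765942]), 'finger_force': 0.0, 'width': 1.0004293658605792}
```

View pics/scene0.png

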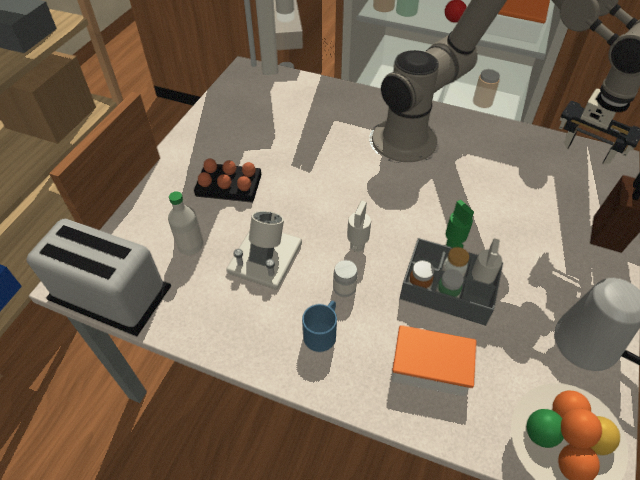

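View pics/top0.png

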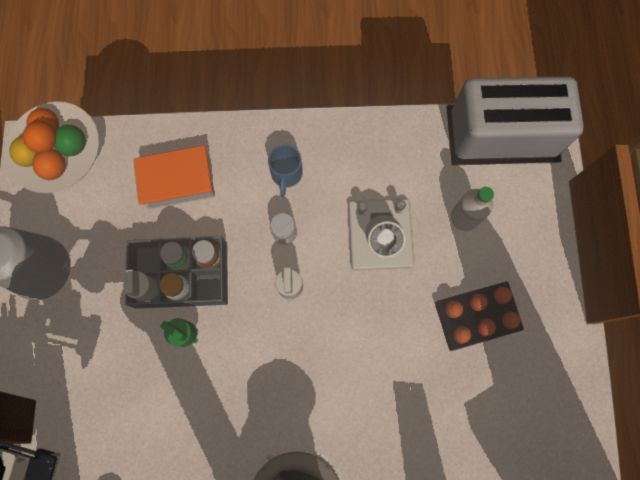

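The scene view shows the crate at about (452,280), the used filter at (360,228), the station head at (266,228) and a green look-alike at (460,222). The top view shows the crate at (177,272) with the spare at (138,285), free cells near (145,258) and (207,288), the used filter at (288,283) and the head at (386,238). I'll enlarge these.

Run:
```python
import cv2,numpy as np
def panels(src,rois,out,s):
    im=cv2.imread(src); ps=[]
    for (x,y,w,h) in rois:
        c=cv2.resize(im[y:y+h,x:x+w],(400,300),interpolation=cv2.INTER_CUBIC)
        k=400/w
        for g in range((x+9)//10*10,x+w,10): cv2.line(c,(int((g-x+.5)*k),0),(int((g-x+.5)*k),5 if g%50 else 12),(0,0,255),1);cv2.putText(c,str(g),(int((g-x)*k)-10,18),0,.33,(0,0,255),1)
        for g in range((y+9)//10*10,y+h,10): cv2.line(c,(0,int((g-y+.5)*k)),(5,int((g-y+.5)*k)),(0,0,255),1);cv2.putText(c,str(g),(7,int((g-y)*k)+4),0,.33,(0,0,255),1)
        ps.append(c)
    cv2.imwrite(out,np.vstack([np.hstack(ps[:2]),np.hstack(ps[2:])]))
panels("pics/top0.png",[(117,230,120,90),(265,255,60,45),(336,190,96,72),(362,215,48,36)],"pics/topz.png",0)
panels("pics/scene0.png",[(395,220,120,90),(330,190,80,60),(220,200,96,72),(240,200,56,42)],"pics/scenez.png",0)
```

```text
(no output)
```

View pics/topz.png

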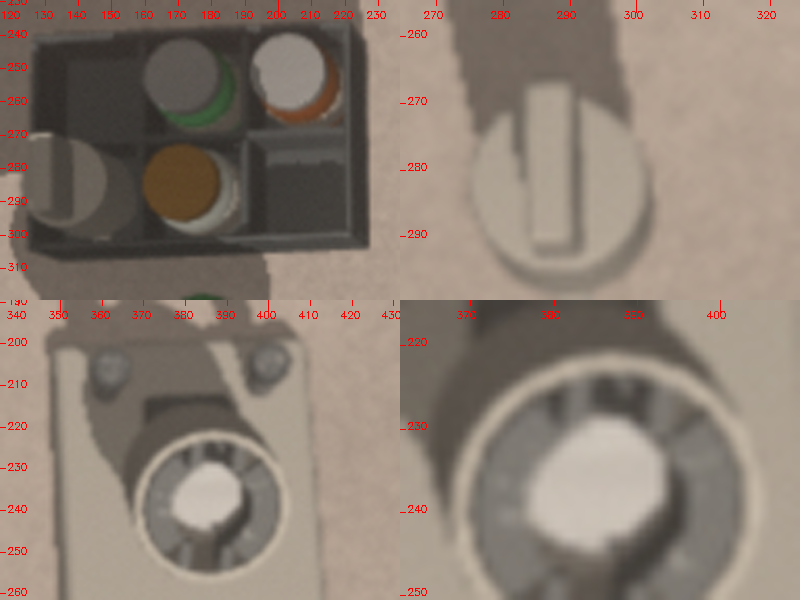

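View pics/scenez.png

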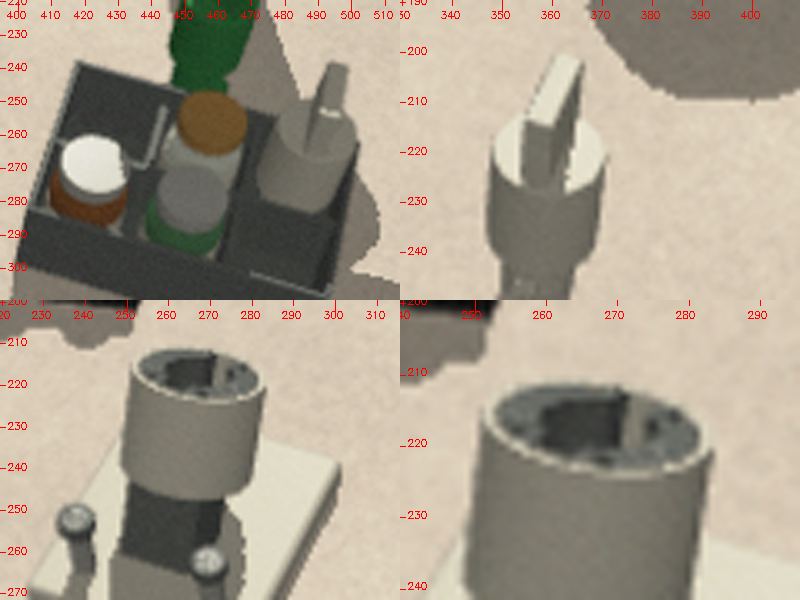

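The enlarged top view gives: head rim ellipse about x 368.4–405.1, y 221–256.5; slots near (386,224) and (385,252); used wing top with corners (283.8,267.8), (290.8,267.8), (291,291.5), (285,291.3). The spare is in shade, and its wing runs roughly vertical in the picture near (128,283). I'll take one contrast-enhanced look at the spare and the collar.

Run:
```python
import cv2,numpy as np
from cell import *
T=np.mean([grab_frame("top")[:,:,::-1].astype(float) for _ in range(5)],0); S=np.mean([grab_frame("scene")[:,:,::-1].astype(float) for _ in range(5)],0)
np.save("T.npy",T); np.save("S.npy",S)
ps=[]
for im,(x,y,w,h) in ((T,(112,260,56,42)),(S,(462,230,56,42)),(T,(362,217,48,36)),(S,(244,204,48,36))):
    c=im[y:y+h,x:x+w].mean(2); lo,hi=np.percentile(c,[1,97]); c=np.clip((c-lo)/(hi-lo),0,1)**.7*255
    c=cv2.cvtColor(cv2.resize(c.astype(np.uint8),(400,300),interpolation=cv2.INTER_CUBIC),8); k=400/w
    for g in range((x+4)//5*5,x+w,5): p=int((g-x+.5)*k); cv2.line(c,(p,0),(p,6),(0,0,255),1); cv2.putText(c,str(g),(p-10,18),0,.33,(0,0,255),1)
    for g in range((y+4)//5*5,y+h,5): p=int((g-y+.5)*k); cv2.line(c,(0,p),(6,p),(0,0,255),1); cv2.putText(c,str(g),(8,p+4),0,.33,(0,0,255),1)
    ps.append(c)
cv2.imwrite("pics/z2.png",np.vstack([np.hstack(ps[:2]),np.hstack(ps[2:])]))
```

```text
(no output)
```

View pics/z2.png

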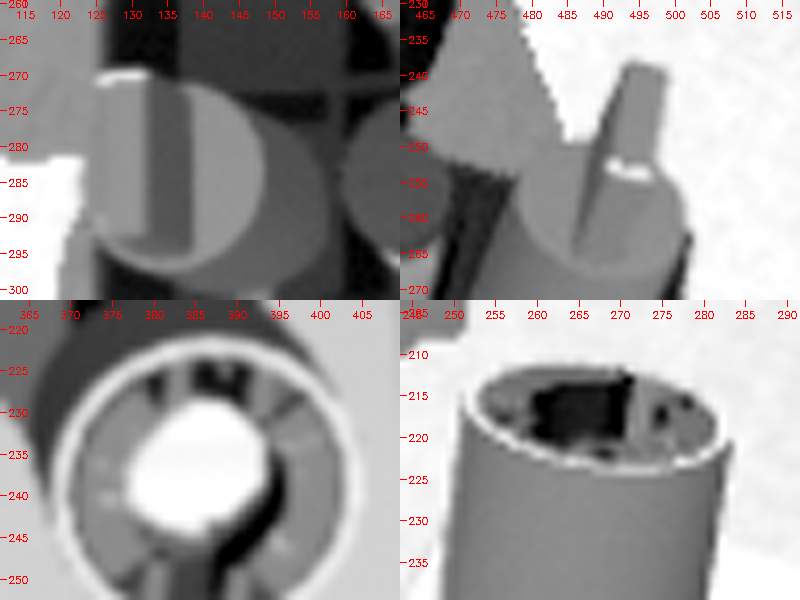

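The spare's wing top has corners at about (124.9,270), (132.1,270), (132.2,292.5) and (124.6,292.5). The collar slots are centred near (387.9,225.5) and (384.9,249.5), which is slightly turned from the head's x axis. Next I'll compute the poses.

```bash
cat > h.py <<'E'
import numpy as np, cv2
from scipy.spatial.transform import Rotation as Ro
from scipy.optimize import least_squares
from cell import *
P={n:camera_params(n) for n in("scene","top")}
def K(p): return np.array([[p["fx"],0,p["cx"]],[0,p["fy"],p["cy"]],[0,0,1.]])
def proj(n,X):
    p=P[n]; return cv2.projectPoints(np.atleast_2d(X).astype(float),cv2.Rodrigues(p["R"])[0],p["t"],K(p),p["distortion"])[0][:,0]
def ray(n,uv):
    p=P[n]; d=cv2.undistortPoints(np.array(uv,float).reshape(-1,1,2),K(p),p["distortion"])[:,0]
    return -p["R"].T@p["t"], np.c_[d,np.ones(len(d))]@p["R"]
def atz(n,uv,z):
    c,d=ray(n,uv); return c+d*((z-c[2])/d[:,2])[:,None]
def tri(a,b):  # top px, scene px
    c1,d1=ray("top",[a]);c2,d2=ray("scene",[b]);d1,d2=d1[0],d2[0]
    s=np.linalg.lstsq(np.c_[d1,-d2],c2-c1,rcond=None)[0]; p,q=c1+s[0]*d1,c2+s[1]*d2
    return (p+q)/2,np.linalg.norm(p-q)
def head(x,y,yaw):
    # z axis tipped 28deg towards local +x (front)
    R=Ro.from_euler("z",yaw)*Ro.from_euler("y",28,degrees=True); return np.array([x,y,.125]),R.as_matrix()
E
python3 - <<'E'
from h import *
r=np.round
w=atz("top",[(283.75,267.75),(290.8,267.75),(290.95,291.4),(284.95,291.3)],.163); print("used",r(w,4).tolist(),r(w.mean(0),4),np.linalg.norm(w[0]-w[3]),np.linalg.norm(w[0]-w[1]))
e=(w[0]+w[1]-w[2]-w[3])/2; print("yaw",np.arctan2(e[1],e[0]), "scene proj",proj("scene",w.mean(0)))
w=atz("top",[(124.9,270),(132.1,270),(132.2,292.5),(124.6,292.5)],.168); print("spare",r(w,4).tolist(),r(w.mean(0),4),np.linalg.norm(w[0]-w[3]),np.linalg.norm(w[0]-w[1]))
e=(w[0]+w[1]-w[2]-w[3])/2; print("yaw",np.arctan2(e[1],e[0]),"scene proj",proj("scene",w.mean(0)),proj("scene",w))
# crate rim (z=.075): outer corners in top
c=atz("top",[(126.5,242),(221,237),(226.5,303),(127,306)],.075);print("crate raw",r(c,4).tolist())
# head
b=atz("top",[(349.5,200),(411,198),(413,268),(352,269)],.02);print("base",r(b,4).tolist())
for i,j in((3,0),(2,1)): d=b[j]-b[i];print("edge yaw",np.arctan2(d[1],d[0]))
print("front yaw",np.arctan2(*(b[0]-b[1])[[0,1]]*[-1,1]))
k=atz("top",[(361,207),(400.5,205)],.04);d=k[0]-k[1];print("knobs",k,np.arctan2(-d[0],d[1]))
t=np.linspace(0,2*np.pi,200)
def ext(n,x,y,yaw):
    o,R=head(x,y,yaw);q=proj(n,o+.042*np.c_[np.cos(t),np.sin(t),0*t]@R.T);return np.r_[q.min(0),q.max(0)]
m={"top":np.array([368.4,221.2,405.1,256.5])-.5,"scene":np.array([251.6,211.2,284,224.4])-.5}
for yaw in(np.pi-.1,np.pi,np.pi+.1):
    f=least_squares(lambda v:np.r_[ext("top",*v,yaw)-m["top"],ext("scene",*v,yaw)-m["scene"]],[.6,-.15]);print(yaw,f.x,f.cost,r(f.fun,1))
f=least_squares(lambda v:np.r_[ext("top",*v)-m["top"],ext("scene",*v)-m["scene"]],[.6,-.15,np.pi]);print(f.x,f.cost)
print("tri",tri((386.3,238.4),(267.3,217.3)))
E
```

```text
used [[0.5014, 0.006, 0.163], [0.5009, -0.009, 0.163], [0.4504, -0.0082, 0.163], [0.451, 0.0045, 0.163]] [ 0.4759 -0.0016  0.163 ] 0.05047641576467484 0.015007496408604772
yaw 0.006918255710829412 scene proj [[360.32295112 205.61850122]]
spare [[0.5066, 0.3462, 0.168], [0.5061, 0.3305, 0.168], [0.4577, 0.3286, 0.168], [0.4581, 0.3451, 0.168]] [0.4821 0.3376 0.168 ] 0.0484477403957353 0.01570324876958169
yaw 0.030846388045591974 scene proj [[495.23596632 245.29120546]] [[497.13727329 254.05349145]
 [490.51772051 251.94098313]
 [493.22329651 236.71375997]
 [500.00328806 238.82177   ]]
crate raw [[0.5892, 0.3767, 0.075], [0.5936, 0.1553, 0.075], [0.4404, 0.1424, 0.075], [0.4401, 0.37, 0.075]]
base [[0.6884, -0.1486, 0.02], [0.6885, -0.2991, 0.02], [0.5153, -0.2922, 0.02], [0.5179, -0.147, 0.02]]
edge yaw -0.009169539244076725
edge yaw -0.03972941880762282
front yaw 0.0008325345138422952
knobs [[ 0.6641394  -0.17420248  0.04      ]
 [ 0.66597249 -0.26925784  0.04      ]] 0.01928201769615021
3.041592653589793 [ 0.56657079 -0.21996333] 1.4647358333056486 [-0.7 -0.8  0.6  0.4  0.  -1.1  0.   0.4]
3.141592653589793 [ 0.56658614 -0.22000429] 0.8876877456927172 [-0.6 -0.8  0.5  0.4 -0.1 -0.6  0.1 -0.1]
3.241592653589793 [ 0.56660188 -0.22004509] 0.7932469661937698 [-0.5 -0.9  0.3  0.4 -0.2 -0.2  0.2 -0.5]
[ 0.5665955  -0.22003369  3.21491182] 0.7828322486093441
tri (array([ 0.56676303, -0.22039917,  0.12302121]), np.float64(8.737943433809985e-05))
```

```bash
cat >> h.py <<'E'
def plan(pos,R,grasp=True,obs=None):
    """rows needed from the present measured pose to put the grasp point (or TCP) at pos with rotation R"""
    s=obs or observe(); R0=Ro.from_quat(s["eef_rot"]).as_matrix(); p=np.array(pos)-(R[:,2]*.047 if grasp else 0)
    d=R0.T@(p-s["ee_pos"])/.5; w=Ro.from_matrix(R0.T@R).as_rotvec()/.5
    print("t %.2f d %s w %s"%(s["t"],np.round(d,4),np.round(w,4)),"F",np.round(s["wrist_force"],1),"wid %.3f"%s["width"])
def down(yaw): # wing yaw -> tool rotation, tool x ~ -wing x
    return Ro.from_euler("z",yaw).as_matrix()@np.diag([-1,1,-1.])
def tool_head(yaw,a): # wing at angle a about head z
    return head(0,0,yaw)[1]@Ro.from_euler("z",a).as_matrix()@np.diag([1.,-1,-1])
E
python3 - <<'E'
from h import *
for yaw in (np.pi-.03,np.pi,np.pi+.03):
    o,R=head(.5666,-.22,yaw); L=[]
    for uv in ((387.9,225.5),(384.9,249.5),(386.3,238.4)):
        c,d=ray("top",[uv]); d=d[0]; n=R[:,2]; X=c+d*(n@(o-c))/(n@d); L.append(R.T@(X-o))
    v=L[1]-L[0]; print("slots",np.round(np.array(L)*1e3,1).tolist(),np.arctan2(v[1],v[0]))
# used: both cameras, x,y,yaw, wing top corners
def wing(v,z): 
    c,s=np.cos(v[2]),np.sin(v[2]); a=np.array([[26,8],[26,-8],[-26,-8],[-26,8]])/1e3
    return np.c_[a@np.array([[c,s],[-s,c]])+v[:2],np.full(4,z)]
tp=np.array([(283.75,267.75),(290.8,267.75),(290.95,291.4),(284.95,291.3)])-.5
sp=np.array([(363.6,200.4),(366.6,201.4),(361.4,215.4),(355,213.4)])-.5
print(proj("scene",wing([.4765,-.0016,.01],.163)))
# crate rim corners top
c=np.array([[75.5,112],[75.5,-112],[-75.5,-112],[-75.5,112]])/1e3
def cr(v):
    k,s=np.cos(v[2]),np.sin(v[2]); return np.c_[c@np.array([[k,s],[-s,k]])+v[:2],np.full(4,.075)]
ct=np.array([(126.5,242),(222.3,236.6),(221.5,300.5),(127,302)])-.5
# scene rim corners: far-left.. order +x+y,+x-y,-x-y,-x+y
cs=np.array([(493,309),(399.5,298),(418,239),(502,262)])-.5
f=least_squares(lambda v:(proj("top",cr(v))-ct).ravel(),[.516,.262,0]);print("crate top",f.x,np.round(f.fun,1))
print("scene proj",proj("scene",cr(f.x)))
for i,j in((36.5,73),(-36.5,-73),(-36.5,73)):
    k,s=np.cos(f.x[2]),np.sin(f.x[2]);print((i,j),f.x[:2]+np.array([k*i-s*j,s*i+k*j])/1e3)
print("jars",atz("top",[(171.2,252.0),(202.8,251.5),(171.2,284.5)],.1))
E
```

```text
slots [[-29.2, 3.0, 0.0], [25.9, -2.2, 0.0], [0.3, 0.2, 0.0]] -0.09502935728209992
slots [[-29.1, 3.8, -0.0], [25.8, -2.9, -0.0], [0.3, 0.2, -0.0]] -0.12174184649718449
slots [[-29.0, 4.6, 0.0], [25.7, -3.6, -0.0], [0.3, 0.2, 0.0]] -0.1485363839431243
[[360.06439022 213.90003533]
 [353.94858923 212.16627307]
 [360.4665737  197.87298906]
 [366.45565743 199.52856429]]
crate top [0.52120216 0.26449176 0.00864193] [ 0.4 -2.2  0.1 -0.8  1.3  0.3 -1.9  2.5]
scene proj [[493.3719856  309.60837683]
 [402.09947319 281.53873035]
 [417.47784889 236.58564968]
 [503.08799157 261.32750451]]
(36.5, 73) [0.55706994 0.33780446]
(-36.5, -73) [0.48533437 0.19117906]
(-36.5, 73) [0.48407267 0.33717361]
jars [[0.55682212 0.26430087 0.1       ]
 [0.55560191 0.19220918 0.1       ]
 [0.48260232 0.26274644 0.1       ]]
```

Run:
```python
from h import *
plan([.475,-.0016,.235],down(.01))
```

```text
t 0.60 d [-0.918  -0.8054  0.0204] w [ 1.000e-04  0.000e+00 -5.476e-01] F [-0.1  0.4 -0. ] wid 1.000
```

```bash
python3 -m pendant '[{"dx":-0.918,"dy":-0.805,"dz":0.02,"rz":-0.5476,"grip":1},{"dx":-0.918,"dy":-0.805,"dz":0.02,"rz":-0.5476,"grip":1},{"dx":-0.918,"dy":-0.805,"dz":0.02,"rz":-0.5476,"grip":1},{"dx":-0.918,"dy":-0.805,"dz":0.02,"rz":-0.5476,"grip":1},{"dx":-0.918,"dy":-0.805,"dz":0.02,"rz":-0.5476,"grip":1},{"dx":-0.918,"dy":-0.805,"dz":0.02,"rz":-0.5476,"grip":1},{"dx":-0.918,"dy":-0.805,"dz":0.02,"rz":-0.5476,"grip":1},{"dx":-0.918,"dy":-0.805,"dz":0.02,"rz":-0.5476,"grip":1}]'
python3 -c "
from h import *
plan([.475,-.0016,.235],down(.01));plan([.475,-.0016,.141],down(.01))"
```

```text
t 0.60 d [-0.918  -0.8054  0.0204] w [ 1.000e-04  0.000e+00 -5.476e-01] F [-0.1  0.4 -0. ] wid 1.000
t 0.60 d [-0.918  -0.8054  0.2084] w [ 1.000e-04  0.000e+00 -5.476e-01] F [-0.1  0.4 -0. ] wid 1.000validation failed for argument at $[0]...
```

```bash
python3 -m pendant '[{"dx":-0.918,"dy":-0.805,"dz":0.02,"rx":0,"ry":0,"rz":-0.5476,"grip":1},{"dx":-0.918,"dy":-0.805,"dz":0.02,"rx":0,"ry":0,"rz":-0.5476,"grip":1},{"dx":-0.918,"dy":-0.805,"dz":0.02,"rx":0,"ry":0,"rz":-0.5476,"grip":1},{"dx":-0.918,"dy":-0.805,"dz":0.02,"rx":0,"ry":0,"rz":-0.5476,"grip":1},{"dx":-0.918,"dy":-0.805,"dz":0.02,"rx":0,"ry":0,"rz":-0.5476,"grip":1},{"dx":-0.918,"dy":-0.805,"dz":0.02,"rx":0,"ry":0,"rz":-0.5476,"grip":1},{"dx":-0.918,"dy":-0.805,"dz":0.02,"rx":0,"ry":0,"rz":-0.5476,"grip":1},{"dx":-0.918,"dy":-0.805,"dz":0.02,"rx":0,"ry":0,"rz":-0.5476,"grip":1}]'
python3 -c "
from h import *
plan([.475,-.0016,.235],down(.01));plan([.475,-.0016,.141],down(.01))"
```

```text
t: 1.6
ee_pos: [0.4124, 0.0924, 0.2845]
eef_rot: [-0.005, 1.0, 0.0, 0.001]
wrist_force: [0.9, 1.0, 0.6]
width: 0.998
finger_force: 0.0
t 1.60 d [-0.1234 -0.1892  0.005 ] w [ 0.0007  0.0024 -0.0004] F [0.9 1.  0.6] wid 0.998
t 1.60 d [-0.1232 -0.1893  0.193 ] w [ 0.0007  0.0024 -0.0004] F [0.9 1.  0.6] wid 0.998
```

```bash
python3 -m pendant '[{"dx":-0.123,"dy":-0.189,"dz":0,"rx":0,"ry":0,"rz":0,"grip":1},{"dx":-0.123,"dy":-0.189,"dz":0,"rx":0,"ry":0,"rz":0,"grip":1},{"dx":-0.123,"dy":-0.189,"dz":0.05,"rx":0,"ry":0,"rz":0,"grip":1},{"dx":-0.123,"dy":-0.189,"dz":0.05,"rx":0,"ry":0,"rz":0,"grip":1}]'
python3 -c "
from h import *
plan([.475,-.0016,.141],down(.01))"
```

```text
t: 2.1
ee_pos: [0.4731, 0.0001, 0.2577]
eef_rot: [-0.004, 1.0, 0.0, -0.002]
wrist_force: [-0.1, 0.3, 1.0]
width: 1.001
finger_force: 0.0
t 2.10 d [-0.0044 -0.0035  0.1394] w [ 0.0018 -0.0081 -0.0024] F [-0.1  0.3  1. ] wid 1.001
```

```bash
python3 -m pendant '[{"dx":-0.004,"dy":-0.003,"dz":0.139,"rx":0,"ry":0,"rz":0,"grip":1},{"dx":-0.004,"dy":-0.003,"dz":0.139,"rx":0,"ry":0,"rz":0,"grip":1},{"dx":-0.004,"dy":-0.003,"dz":0.139,"rx":0,"ry":0,"rz":0,"grip":-1},{"dx":-0.004,"dy":-0.003,"dz":0.139,"rx":0,"ry":0,"rz":0,"grip":-1},{"dx":-0.004,"dy":-0.003,"dz":0.139,"rx":0,"ry":0,"rz":0,"grip":-1},{"dx":-0.004,"dy":-0.003,"dz":0.139,"rx":0,"ry":0,"rz":0,"grip":-1},{"dx":-0.004,"dy":-0.003,"dz":0.139,"rx":0,"ry":0,"rz":0,"grip":-1}]'
python3 -c "
from h import *
plan([.475,-.0016,.141],down(.01));plan([.475,-.0016,.275],down(.01));plan([.4835,.1915,.275],down(.01))"
```

```text
t: 2.98
ee_pos: [0.476, -0.0011, 0.1899]
eef_rot: [-0.005, 1.0, 0.0, 0.0]
wrist_force: [-0.0, 0.6, -0.3]
width: 0.501
finger_force: 0.0
t 2.98 d [ 0.002  -0.0011  0.0038] w [ 0.      0.0011 -0.    ] F [-0.   0.6 -0.3] wid 0.501
t 2.98 d [ 0.0019 -0.0011 -0.2642] w [ 0.      0.0011 -0.    ] F [-0.   0.6 -0.3] wid 0.501
t 2.98 d [-0.019   0.385  -0.2641] w [ 0.      0.0011 -0.    ] F [-0.   0.6 -0.3] wid 0.501
```

```bash
python3 -m pendant '[{"dx":0,"dy":0,"dz":0.002,"rx":0,"ry":0,"rz":0,"grip":-1},{"dx":0,"dy":0,"dz":0.002,"rx":0,"ry":0,"rz":0,"grip":-1},{"dx":0,"dy":0,"dz":0.002,"rx":0,"ry":0,"rz":0,"grip":-1},{"dx":0,"dy":0,"dz":0.002,"rx":0,"ry":0,"rz":0,"grip":-1},{"dx":0,"dy":0,"dz":0.002,"rx":0,"ry":0,"rz":0,"grip":-1}]'
python3 -m pendant '[{"dx":0,"dy":0,"dz":-0.1,"rx":0,"ry":0,"rz":0,"grip":-1},{"dx":0,"dy":0,"dz":-0.25,"rx":0,"ry":0,"rz":0,"grip":-1},{"dx":0,"dy":0,"dz":-0.25,"rx":0,"ry":0,"rz":0,"grip":-1}]'
python3 -c "
from h import *
plan([.4835,.1915,.275],down(.01))"
```

```text
t: 3.6
ee_pos: [0.4758, -0.001, 0.1885]
eef_rot: [-0.005, 1.0, 0.0, -0.0]
wrist_force: [0.1, 1.4, -1.6]
width: 0.174
finger_force: 30.0
t: 3.98
ee_pos: [0.4771, -0.0012, 0.3173]
eef_rot: [-0.005, 1.0, -0.001, 0.004]
wrist_force: [0.3, 0.2, -3.0]
width: 0.176
finger_force: 30.0
t 3.98 d [-0.0168  0.3853 -0.0098] w [-0.0025  0.0143  0.0002] F [ 0.3  0.2 -3. ] wid 0.176
```

```bash
python3 -m pendant '[{"dx":-0.017,"dy":0.2,"dz":-0.01,"rx":0,"ry":0,"rz":0,"grip":-1},{"dx":-0.017,"dy":0.385,"dz":-0.01,"rx":0,"ry":0,"rz":0,"grip":-1},{"dx":-0.017,"dy":0.385,"dz":-0.01,"rx":0,"ry":0,"rz":0,"grip":-1},{"dx":-0.017,"dy":0.385,"dz":-0.01,"rx":0,"ry":0,"rz":0,"grip":-1},{"dx":-0.017,"dy":0.385,"dz":-0.01,"rx":0,"ry":0,"rz":0,"grip":-1}]'
python3 - <<'E'
from h import *
plan([.4835,.1915,.275],down(.01))
plan([.4835,.1915,.149],down(.01))
f=grab_frame("top")[:,:,::-1]; f2=grab_frame("scene")[:,:,::-1]
a=cv2.resize(f[220:325,110:250],(400,300),interpolation=2); b=cv2.resize(f2[170:320,380:580],(400,300),interpolation=2)
cv2.imwrite("pics/p6.png",np.hstack([a,b]))
E
```

```text
t: 4.6
ee_pos: [0.482, 0.1915, 0.3172]
eef_rot: [-0.006, 1.0, -0.001, -0.001]
wrist_force: [0.3, -0.0, -3.3]
width: 0.176
finger_force: 30.0
t 4.60 d [-0.0031 -0.0001 -0.0095] w [-0.0021 -0.0051  0.0028] F [ 0.3 -0.  -3.3] wid 0.176
t 4.60 d [-3.700e-03  2.000e-04  2.425e-01] w [-0.0021 -0.0051  0.0028] F [ 0.3 -0.  -3.3] wid 0.176
```

View pics/p6.png

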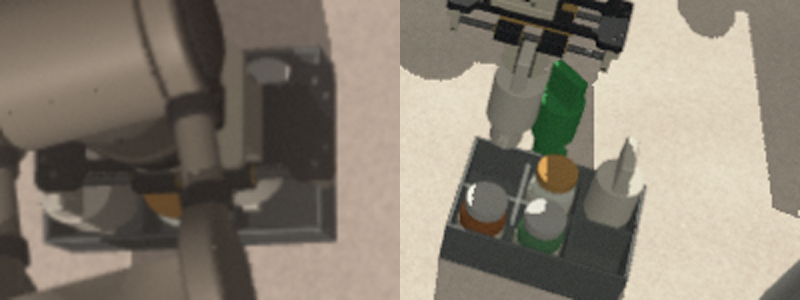

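The view shows the used filter hanging over the free back-left cell (scene panel: foot near (497,140), cell near (485,170)), clear of the green look-alike. Now I'll lower it.

```bash
python3 -m pendant '[{"dx":-0.003,"dy":0,"dz":0.1,"rx":0,"ry":0,"rz":0,"grip":-1},{"dx":-0.003,"dy":0,"dz":0.15,"rx":0,"ry":0,"rz":0,"grip":-1},{"dx":-0.003,"dy":0,"dz":0.19,"rx":0,"ry":0,"rz":0,"grip":-1},{"dx":-0.003,"dy":0,"dz":0.22,"rx":0,"ry":0,"rz":0,"grip":-1},{"dx":-0.003,"dy":0,"dz":0.22,"rx":0,"ry":0,"rz":0,"grip":-1}]'
python3 -c "
from h import *
plan([.4835,.1915,.1475],down(.01))"
```

```text
t: 5.32
ee_pos: [0.4837, 0.1906, 0.2078]
eef_rot: [-0.004, 1.0, -0.0, -0.001]
wrist_force: [-0.7, -0.3, -2.5]
width: 0.171
finger_force: 30.0
t 5.33 d [0.0004 0.0019 0.0266] w [-0.001  -0.0042 -0.0028] F [-0.7 -0.3 -2.5] wid 0.171
```

```bash
python3 -m pendant '[{"dx":0,"dy":0,"dz":0.015,"rx":0,"ry":0,"rz":0,"grip":-1},{"dx":0,"dy":0,"dz":0.025,"rx":0,"ry":0,"rz":0,"grip":-1},{"dx":0,"dy":0,"dz":0.028,"rx":0,"ry":0,"rz":0,"grip":-1},{"dx":0,"dy":0,"dz":0.028,"rx":0,"ry":0,"rz":0,"grip":-1}]'
```

```text
t: 5.82
ee_pos: [0.484, 0.1916, 0.1947]
eef_rot: [-0.005, 1.0, 0.0, 0.0]
wrist_force: [-0.2, -0.9, -2.8]
width: 0.171
finger_force: 30.0
```

```bash
python3 -m pendant '[{"dx":0,"dy":0,"dz":0.004,"rx":0,"ry":0,"rz":0,"grip":-1},{"dx":0,"dy":0,"dz":0.005,"rx":0,"ry":0,"rz":0,"grip":-1},{"dx":0,"dy":0,"dz":0.005,"rx":0,"ry":0,"rz":0,"grip":-1}]'
```

```text
t: 6.2
ee_pos: [0.4843, 0.1917, 0.1935]
eef_rot: [-0.005, 1.0, 0.0, 0.001]
wrist_force: [-1.7, -1.1, 7.6]
width: 0.172
finger_force: 30.0
```

Contact is at the expected height. Releasing.

```bash
python3 -m pendant '[{"dx":0,"dy":0,"dz":-0.001,"rx":0,"ry":0,"rz":0,"grip":0.5},{"dx":0,"dy":0,"dz":-0.001,"rx":0,"ry":0,"rz":0,"grip":0.5},{"dx":0,"dy":0,"dz":-0.001,"rx":0,"ry":0,"rz":0,"grip":0.5},{"dx":0,"dy":0,"dz":-0.05,"rx":0,"ry":0,"rz":0,"grip":0.5},{"dx":0,"dy":0,"dz":-0.12,"rx":0,"ry":0,"rz":0,"grip":0.5},{"dx":0,"dy":0,"dz":-0.12,"rx":0,"ry":0,"rz":0,"grip":0.5}]'
python3 -c "
from h import *
plan([.482,.3376,.22],down(.02));plan([.482,.3376,.1465],down(.02))"
```

```text
t: 6.95
ee_pos: [0.4852, 0.1919, 0.2546]
eef_rot: [-0.005, 1.0, 0.001, 0.003]
wrist_force: [0.1, 0.4, -0.3]
width: 0.737
finger_force: 0.0
t 6.95 d [ 0.0032  0.2916 -0.0245] w [ 0.0025  0.0107 -0.0199] F [ 0.1  0.4 -0.3] wid 0.737
t 6.95 d [0.004  0.2914 0.1225] w [ 0.0025  0.0107 -0.0199] F [ 0.1  0.4 -0.3] wid 0.737
```

```bash
python3 -m pendant '[{"dx":0,"dy":0.05,"dz":-0.03,"rx":0,"ry":0,"rz":-0.02,"grip":0.5},{"dx":0.003,"dy":0.29,"dz":-0.03,"rx":0,"ry":0,"rz":-0.02,"grip":0.5},{"dx":0.003,"dy":0.29,"dz":-0.03,"rx":0,"ry":0,"rz":-0.02,"grip":0.5},{"dx":0.003,"dy":0.29,"dz":-0.03,"rx":0,"ry":0,"rz":-0.02,"grip":0.5},{"dx":0.003,"dy":0.29,"dz":-0.03,"rx":0,"ry":0,"rz":-0.02,"grip":0.5}]'
python3 - <<'E'
from h import *
plan([.482,.3376,.1465],down(.02))
f=grab_frame("top")[:,:,::-1]; f2=grab_frame("scene")[:,:,::-1]
a=cv2.resize(f[220:325,110:250],(400,300),interpolation=2); b=cv2.resize(f2[170:320,380:580],(400,300),interpolation=2)
cv2.imwrite("pics/p7.png",np.hstack([a,b]))
E
```

```text
t: 7.58
ee_pos: [0.4807, 0.3362, 0.266]
eef_rot: [-0.01, 1.0, -0.001, -0.001]
wrist_force: [-0.2, -0.5, 0.2]
width: 0.752
finger_force: 0.0
t 7.58 d [-0.003  0.003  0.145] w [-0.0026 -0.0032  0.0015] F [-0.2 -0.5  0.2] wid 0.752
```

View pics/p7.png

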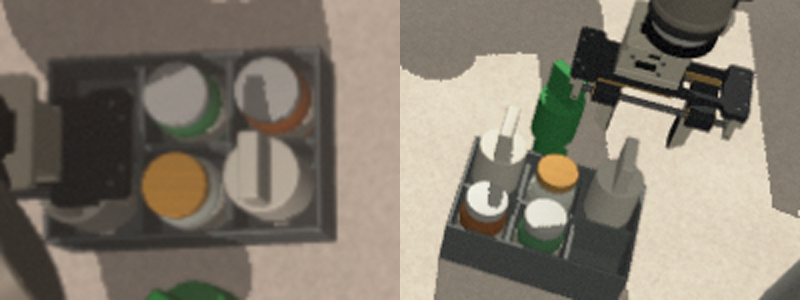

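The used filter stands upright in its cell and the open gripper is above the spare's wing. Descending to grasp it.

```bash
python3 -m pendant '[{"dx":-0.003,"dy":0.003,"dz":0.08,"rx":0,"ry":0,"rz":0,"grip":0.5},{"dx":-0.003,"dy":0.003,"dz":0.145,"rx":0,"ry":0,"rz":0,"grip":0.5},{"dx":-0.003,"dy":0.003,"dz":0.145,"rx":0,"ry":0,"rz":0,"grip":0.5},{"dx":-0.003,"dy":0.003,"dz":0.145,"rx":0,"ry":0,"rz":0,"grip":-1},{"dx":-0.003,"dy":0.003,"dz":0.145,"rx":0,"ry":0,"rz":0,"grip":-1},{"dx":-0.003,"dy":0.003,"dz":0.145,"rx":0,"ry":0,"rz":0,"grip":-1},{"dx":-0.003,"dy":0.003,"dz":0.145,"rx":0,"ry":0,"rz":0,"grip":-1},{"dx":-0.003,"dy":0.003,"dz":0.145,"rx":0,"ry":0,"rz":0,"grip":-1}]'
python3 -m pendant '[{"dx":0,"dy":0,"dz":0,"rx":0,"ry":0,"rz":0,"grip":-1},{"dx":0,"dy":0,"dz":0,"rx":0,"ry":0,"rz":0,"grip":-1},{"dx":0,"dy":0,"dz":0,"rx":0,"ry":0,"rz":0,"grip":-1}]'
```

```text
t: 8.68
ee_pos: [0.4825, 0.3381, 0.1948]
eef_rot: [-0.01, 1.0, 0.0, 0.0]
wrist_force: [-0.2, -0.5, 0.6]
width: 0.258
finger_force: 0.0
t: 9.05
ee_pos: [0.4825, 0.3381, 0.1947]
eef_rot: [-0.01, 1.0, 0.0, 0.0]
wrist_force: [0.4, 0.6, 1.4]
width: 0.17
finger_force: 29.9
```

```bash
python3 -m pendant '[{"dx":0,"dy":0,"dz":-0.1,"rx":0,"ry":0,"rz":0,"grip":-1},{"dx":0,"dy":0,"dz":-0.2,"rx":0,"ry":0,"rz":0,"grip":-1},{"dx":0,"dy":0,"dz":-0.3,"rx":0,"ry":0,"rz":0,"grip":-1},{"dx":0,"dy":0,"dz":-0.41,"rx":0,"ry":0,"rz":0,"grip":-1},{"dx":0,"dy":0,"dz":-0.41,"rx":0,"ry":0,"rz":0,"grip":-1}]'
python3 - <<'E'
from h import *
print(observe()["wrist_force"])
o,R=head(.5666,-.22,np.pi); z=R[:,2]
plan(np.array([.46,-.05,.40]),tool_head(np.pi,-.12),grasp=False)
plan(o+z*(.035+.1897),tool_head(np.pi,-.12),grasp=False)
E
```

```text
t: 9.68
ee_pos: [0.4832, 0.3384, 0.4042]
eef_rot: [-0.01, 1.0, 0.002, 0.004]
wrist_force: [1.0, 0.3, -2.9]
width: 0.174
finger_force: 30.0
[ 1.01050547  0.34666847 -2.90366834]
t 9.68 d [ 0.062  -0.7758  0.0048] w [-0.04   -0.9615  0.2726] F [ 1.   0.3 -2.9] wid 0.174
t 9.68 d [ 0.0678 -1.1163  0.1566] w [-0.04   -0.9615  0.2726] F [ 1.   0.3 -2.9] wid 0.174
```

```bash
python3 -m pendant '[{"dx":0.0,"dy":-0.12,"dz":0,"rx":0,"ry":0,"rz":0,"grip":-1},{"dx":0.02,"dy":-0.24,"dz":0,"rx":0,"ry":0,"rz":0,"grip":-1},{"dx":0.05,"dy":-0.36,"dz":0,"rx":0,"ry":0,"rz":0,"grip":-1},{"dx":0.062,"dy":-0.48,"dz":0,"rx":0,"ry":-0.2,"rz":0.05,"grip":-1},{"dx":0.062,"dy":-0.6,"dz":0.005,"rx":-0.01,"ry":-0.5,"rz":0.14,"grip":-1},{"dx":0.062,"dy":-0.7,"dz":0.005,"rx":-0.03,"ry":-0.8,"rz":0.22,"grip":-1},{"dx":0.062,"dy":-0.776,"dz":0.005,"rx":-0.04,"ry":-0.96,"rz":0.2726,"grip":-1},{"dx":0.062,"dy":-0.776,"dz":0.005,"rx":-0.04,"ry":-0.96,"rz":0.2726,"grip":-1}]'
python3 - <<'E'
from h import *
o,R=head(.5666,-.22,np.pi); z=R[:,2]
plan(o+z*(.035+.1897),tool_head(np.pi,-.12),grasp=False)
print(observe()["q"])
E
```

```text
t: 10.68
ee_pos: [0.4577, -0.0526, 0.395]
eef_rot: [0.06, 0.97, 0.012, 0.236]
wrist_force: [-0.5, 0.3, -2.5]
width: 0.172
finger_force: 30.0
t 10.68 d [ 0.018  -0.3389  0.1321] w [-0.0132 -0.0231 -0.0066] F [-0.5  0.3 -2.5] wid 0.172
[-0.37189269 -0.05836742  1.79576826  0.19838932  0.96361654 -1.89505571]
```

```bash
python3 -m pendant '[{"dx":0,"dy":-0.12,"dz":0,"rx":-0.013,"ry":-0.02,"rz":0,"grip":-1},{"dx":0.018,"dy":-0.24,"dz":0,"rx":-0.013,"ry":-0.02,"rz":0,"grip":-1},{"dx":0.018,"dy":-0.338,"dz":0.03,"rx":-0.013,"ry":-0.02,"rz":0,"grip":-1},{"dx":0.018,"dy":-0.338,"dz":0.13,"rx":-0.013,"ry":-0.02,"rz":0,"grip":-1},{"dx":0.018,"dy":-0.338,"dz":0.13,"rx":-0.013,"ry":-0.02,"rz":0,"grip":-1},{"dx":0.018,"dy":-0.338,"dz":0.13,"rx":-0.013,"ry":-0.02,"rz":0,"grip":-1}]'
python3 - <<'E'
from h import *
o,R=head(.5666,-.22,np.pi); z=R[:,2]
plan(o+z*(.035+.1897),tool_head(np.pi,-.12),grasp=False)
print(observe()["q"])
f=grab_frame("top")[:,:,::-1]; f2=grab_frame("scene")[:,:,::-1]
cv2.imwrite("pics/p8.png",np.hstack([cv2.resize(f[165:285,310:470],(400,300),interpolation=2),cv2.resize(f2[120:270,190:390],(400,300),interpolation=2)]))
E
```

```text
t: 11.42
ee_pos: [0.4637, -0.2165, 0.3269]
eef_rot: [0.056, 0.969, 0.016, 0.242]
wrist_force: [0.8, 0.0, -1.4]
width: 0.174
finger_force: 30.0
t 11.43 d [ 0.0071 -0.0079  0.0037] w [0.0068 0.0018 0.0068] F [ 0.8  0.  -1.4] wid 0.174
[-0.75083645  0.12022763  1.80600563  0.4284556   0.89240504 -2.42284735]
```

View pics/p8.png

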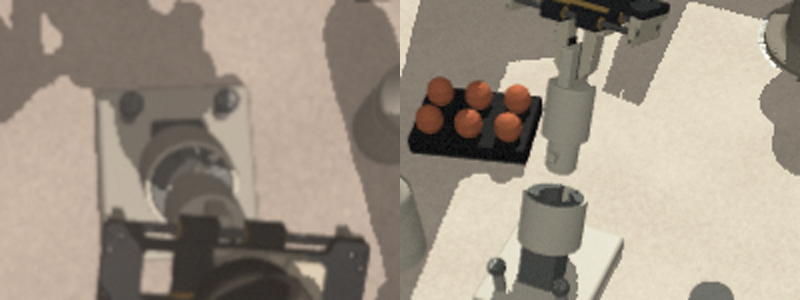

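The scene panel shows the foot tip at about (270.5,205), just above the mouth, and the axes look parallel. Now I'll check the predicted foot position against the picture and correct the residual.

```bash
python3 - <<'E'
from h import *
s=observe(); R=Ro.from_quat(s["eef_rot"]).as_matrix(); foot=s["ee_pos"]+R[:,2]*.1897
t=np.linspace(0,6.28,60)
for h_,r in((0,.016),(.006,.02)):
    q=proj("scene",foot-R[:,2]*h_+r*(np.outer(np.cos(t),R[:,0])+np.outer(np.sin(t),R[:,1]))); print("scene foot circle",q.min(0),q.max(0))
im=grab_frame("scene")[:,:,1].astype(int)
for y in (198,200,202,204,205,206,207): print(y,im[y,255:286].tolist())
q=proj("scene",foot-R[:,2]*.03+.02*(np.outer(np.cos(t),R[:,0])+np.outer(np.sin(t),R[:,1])));print(q.min(0),q.max(0))
E
python3 -m pendant '[{"dx":0.007,"dy":-0.008,"dz":0.0,"rx":0.007,"ry":0,"rz":0.007,"grip":-1},{"dx":0.007,"dy":-0.008,"dz":0.0,"rx":0.007,"ry":0,"rz":0.007,"grip":-1},{"dx":0.007,"dy":-0.008,"dz":0.0,"rx":0.007,"ry":0,"rz":0.007,"grip":-1}]'
python3 - <<'E'
from h import *
o,R=head(.5666,-.22,np.pi); z=R[:,2]
plan(o+z*(.0+.1897),tool_head(np.pi,-.12),grasp=False)
E
```

```text
scene foot circle [263.39969217 201.70160328] [275.99463348 206.69815947]
scene foot circle [262.12245003 198.92245084] [277.89506588 205.12572128]
198 [203, 215, 214, 217, 213, 211, 211, 180, 143, 131, 130, 132, 113, 106, 121, 128, 127, 130, 128, 126, 120, 118, 109, 123, 213, 220, 218, 216, 215, 218, 218]
200 [212, 212, 214, 218, 218, 217, 214, 142, 110, 122, 133, 132, 114, 118, 130, 130, 128, 127, 128, 123, 120, 112, 105, 153, 208, 214, 216, 215, 215, 218, 218]
202 [218, 220, 219, 214, 211, 215, 218, 183, 127, 123, 126, 127, 129, 130, 129, 129, 127, 127, 125, 122, 116, 107, 101, 175, 210, 216, 216, 213, 214, 216, 217]
204 [212, 218, 216, 214, 216, 215, 217, 216, 181, 131, 122, 127, 128, 127, 130, 130, 128, 127, 123, 118, 110, 110, 147, 209, 213, 213, 213, 214, 213, 216, 216]
205 [211, 216, 217, 216, 210, 215, 214, 215, 216, 167, 138, 129, 125, 130, 127, 126, 126, 123, 121, 118, 115, 154, 211, 212, 211, 209, 217, 212, 214, 217, 213]
206 [216, 219, 219, 210, 209, 209, 210, 212, 214, 215, 198, 167, 141, 139, 136, 126, 127, 124, 127, 124, 152, 212, 216, 210, 212, 211, 213, 214, 214, 211, 210]
207 [215, 216, 216, 215, 211, 209, 208, 212, 215, 210, 215, 215, 196, 190, 180, 162, 157, 157, 172, 168, 211, 219, 215, 214, 216, 216, 216, 213, 213, 209, 206]
[263.34848658 190.17135113] [279.23294987 196.2004482 ]
t: 11.95
ee_pos: [0.4598, -0.2211, 0.325]
eef_rot: [0.059, 0.968, 0.014, 0.242]
wrist_force: [-0.2, -0.3, -2.4]
width: 0.178
finger_force: 30.0
t 11.95 d [-0.0003  0.0024  0.0741] w [-0.0037  0.0044 -0.0035] F [-0.2 -0.3 -2.4] wid 0.178
```

The predicted foot position matches the picture within half a pixel. Inserting.

```bash
python3 -m pendant '[{"dx":0,"dy":0.002,"dz":0.05,"rx":-0.003,"ry":0.004,"rz":-0.003,"grip":-1},{"dx":0,"dy":0.002,"dz":0.074,"rx":-0.003,"ry":0.004,"rz":-0.003,"grip":-1},{"dx":0,"dy":0.002,"dz":0.086,"rx":-0.003,"ry":0.004,"rz":-0.003,"grip":-1},{"dx":0,"dy":0.002,"dz":0.094,"rx":-0.003,"ry":0.004,"rz":-0.003,"grip":-1},{"dx":0,"dy":0.002,"dz":0.094,"rx":-0.003,"ry":0.004,"rz":-0.003,"grip":-1}]'
cat >> h.py <<'E'
def st():
    o,R=head(.5666,-.22,np.pi); s=observe(); Rt=Ro.from_quat(s["eef_rot"]).as_matrix()
    f=R.T@(s["ee_pos"]+Rt[:,2]*.1897-o); M=R.T@Rt@np.diag([1,-1,-1.]); rv=Ro.from_matrix(M).as_euler("ZYX")
    print("t %.2f foot in head mm %s angle %.3f tilt %s F(head) %s T %s wid %.3f"%(s["t"],np.round(f*1e3,1),rv[0],np.round(rv[1:],3),np.round(R.T@s["wrist_force"],1),np.round(R.T@s["wrist_torque"],2),s["width"]))
E
python3 -c "
from h import *
st()"
```

```text
t: 12.58
ee_pos: [0.4822, -0.2202, 0.2835]
eef_rot: [0.058, 0.969, 0.014, 0.241]
wrist_force: [0.3, 0.3, -2.4]
width: 0.173
finger_force: 30.0
t 12.57 foot in head mm [  0.1   0.2 -10.2] angle -0.120 tilt [-0.  0.] F(head) [ 0.8 -0.3 -2.2] T [ 0.02 -0.63 -0.03] wid 0.173
```

Already 10 mm into the mouth with no side force. Continuing to and past the 20 mm face.

```bash
python3 -m pendant '[{"dx":0,"dy":0,"dz":0.008,"rx":0,"ry":0,"rz":0,"grip":-1},{"dx":0,"dy":0,"dz":0.016,"rx":0,"ry":0,"rz":0,"grip":-1},{"dx":0,"dy":0,"dz":0.022,"rx":0,"ry":0,"rz":0,"grip":-1},{"dx":0,"dy":0,"dz":0.026,"rx":0,"ry":0,"rz":0,"grip":-1},{"dx":0,"dy":0,"dz":0.026,"rx":0,"ry":0,"rz":0,"grip":-1}]'
python3 -c "
from h import *
st()"
```

```text
t: 13.2
ee_pos: [0.4883, -0.2201, 0.2717]
eef_rot: [0.058, 0.969, 0.015, 0.241]
wrist_force: [-0.1, -0.9, -3.8]
width: 0.175
finger_force: 30.0
t 13.20 foot in head mm [  0.3   0.1 -23.4] angle -0.120 tilt [-0. -0.] F(head) [ 1.9  0.9 -3.4] T [ 0.16 -0.77  0.06] wid 0.175
```

```bash
python3 -m pendant '[{"dx":0,"dy":0,"dz":0.006,"rx":0,"ry":0,"rz":0,"grip":-1},{"dx":0,"dy":0,"dz":0.012,"rx":0,"ry":0,"rz":0,"grip":-1},{"dx":0,"dy":0,"dz":0.016,"rx":0,"ry":0,"rz":0,"grip":-1},{"dx":0,"dy":0,"dz":0.016,"rx":0,"ry":0,"rz":0,"grip":-1}]'
python3 -c "
from h import *
st()"
```

```text
t: 13.7
ee_pos: [0.492, -0.2202, 0.2649]
eef_rot: [0.058, 0.969, 0.014, 0.241]
wrist_force: [-4.5, 0.0, 2.2]
width: 0.172
finger_force: 30.0
t 13.70 foot in head mm [  0.2   0.2 -31.2] angle -0.120 tilt [-0.  0.] F(head) [ 2.9 -0.   4. ] T [ 0.11 -1.04  0.04] wid 0.172
```

The axial force matches the spring, so the lugs are in the slots. Pushing home.

```bash
python3 -m pendant '[{"dx":0,"dy":0,"dz":0.01,"rx":0,"ry":0,"rz":0,"grip":-1},{"dx":0,"dy":0,"dz":0.02,"rx":0,"ry":0,"rz":0,"grip":-1},{"dx":0,"dy":0,"dz":0.028,"rx":0,"ry":0,"rz":0,"grip":-1},{"dx":0,"dy":0,"dz":0.03,"rx":0,"ry":0,"rz":0,"grip":-1},{"dx":0,"dy":0,"dz":0.03,"rx":0,"ry":0,"rz":0,"grip":-1}]'
python3 -c "
from h import *
st()"
```

```text
t: 14.32
ee_pos: [0.4987, -0.2203, 0.253]
eef_rot: [0.058, 0.968, 0.014, 0.242]
wrist_force: [-15.3, 0.7, 14.1]
width: 0.176
finger_force: 30.0
t 14.32 foot in head mm [ -0.3   0.4 -44.8] angle -0.119 tilt [0.001 0.001] F(head) [ 6.9 -0.7 19.6] T [-0.39 -1.69  0.04] wid 0.176
```

Fully home at 44.8 mm. Turning clockwise, which is +rz of the tool.

```bash
python3 -m pendant '[{"dx":0,"dy":0,"dz":0,"rx":0,"ry":0,"rz":0.2,"grip":-1},{"dx":0,"dy":0,"dz":0,"rx":0,"ry":0,"rz":0.4,"grip":-1},{"dx":0,"dy":0,"dz":0,"rx":0,"ry":0,"rz":0.6,"grip":-1},{"dx":0,"dy":0,"dz":0,"rx":0,"ry":0,"rz":0.8,"grip":-1},{"dx":0,"dy":0,"dz":0,"rx":0,"ry":0,"rz":1.0,"grip":-1},{"dx":0,"dy":0,"dz":0,"rx":0,"ry":0,"rz":1.0,"grip":-1}]'
python3 -c "
from h import *
st()"
```

```text
t: 15.08
ee_pos: [0.499, -0.22, 0.2531]
eef_rot: [0.296, 0.924, 0.074, 0.231]
wrist_force: [-13.8, 2.2, 13.5]
width: 0.172
finger_force: 30.0
t 15.07 foot in head mm [ -0.7   0.  -44.8] angle -0.621 tilt [ 0.001 -0.001] F(head) [ 5.8 -2.2 18.4] T [-0.55 -1.28 -0.07] wid 0.172
```

```bash
python3 -m pendant '[{"dx":0,"dy":0,"dz":0,"rx":0,"ry":0,"rz":0.2,"grip":-1},{"dx":0,"dy":0,"dz":0,"rx":0,"ry":0,"rz":0.4,"grip":-1},{"dx":0,"dy":0,"dz":0,"rx":0,"ry":0,"rz":0.6,"grip":-1},{"dx":0,"dy":0,"dz":0,"rx":0,"ry":0,"rz":0.8,"grip":-1},{"dx":0,"dy":0,"dz":0,"rx":0,"ry":0,"rz":0.8,"grip":-1}]'
python3 -c "
from h import *
st()"
```

```text
t: 15.7
ee_pos: [0.4986, -0.2201, 0.2529]
eef_rot: [0.473, 0.847, 0.118, 0.212]
wrist_force: [-15.4, 1.0, 13.3]
width: 0.171
finger_force: 30.0
t 15.70 foot in head mm [ -0.1   0.3 -44.8] angle -1.019 tilt [0.001 0.   ] F(head) [ 7.3 -1.  19. ] T [-0.24 -1.88  0.33] wid 0.171
```

```bash
python3 -m pendant '[{"dx":0,"dy":0,"dz":0,"rx":0,"ry":0,"rz":0.1,"grip":-1},{"dx":0,"dy":0,"dz":0,"rx":0,"ry":0,"rz":0.2,"grip":-1},{"dx":0,"dy":0,"dz":0,"rx":0,"ry":0,"rz":0.2,"grip":-1}]'
python3 -c "
from h import *
st()"
```

```text
t: 16.08
ee_pos: [0.4988, -0.2205, 0.2531]
eef_rot: [0.514, 0.823, 0.128, 0.206]
wrist_force: [-14.1, -0.2, 12.6]
width: 0.181
finger_force: 31.4
t 16.07 foot in head mm [ -0.5   0.9 -44.8] angle -1.117 tilt [ 0.002 -0.   ] F(head) [ 6.6  0.2 17.7] T [ 0.1  -1.49  0.79] wid 0.181
```

The torque rises to 0.8 N·m at about 1.0 rad from the slots, so this is the stop. Easing the twist and following the spring up.

```bash
python3 -m pendant '[{"dx":0,"dy":0,"dz":0,"rx":0,"ry":0,"rz":-0.1,"grip":-1},{"dx":0,"dy":0,"dz":0,"rx":0,"ry":0,"rz":-0.1,"grip":-1},{"dx":0,"dy":0,"dz":-0.008,"rx":0,"ry":0,"rz":-0.1,"grip":-1},{"dx":0,"dy":0,"dz":-0.014,"rx":0,"ry":0,"rz":-0.1,"grip":-1},{"dx":0,"dy":0,"dz":-0.018,"rx":0,"ry":0,"rz":-0.1,"grip":-1},{"dx":0,"dy":0,"dz":-0.018,"rx":0,"ry":0,"rz":-0.1,"grip":-1}]'
python3 -c "
from h import *
st()"
```

```text
t: 16.82
ee_pos: [0.495, -0.2204, 0.2599]
eef_rot: [0.495, 0.835, 0.123, 0.209]
wrist_force: [-3.7, -1.3, 1.7]
width: 0.178
finger_force: 29.5
t 16.82 foot in head mm [ -0.2   0.6 -37. ] angle -1.070 tilt [ 0.001 -0.   ] F(head) [2.5 1.3 3.3] T [ 0.53 -0.76  0.32] wid 0.178
```

```bash
python3 -m pendant '[{"dx":0,"dy":0,"dz":-0.003,"rx":0,"ry":0,"rz":0,"grip":-1},{"dx":0,"dy":0,"dz":-0.006,"rx":0,"ry":0,"rz":0,"grip":-1},{"dx":0,"dy":0,"dz":-0.006,"rx":0,"ry":0,"rz":0,"grip":-1}]'
python3 -c "
from h import *
st()"
```

```text
t: 17.2
ee_pos: [0.4937, -0.2203, 0.2618]
eef_rot: [0.495, 0.835, 0.123, 0.208]
wrist_force: [4.2, -2.6, -7.4]
width: 0.172
finger_force: 29.5
t 17.20 foot in head mm [  0.2   0.4 -34.7] angle -1.071 tilt [0. 0.] F(head) [-0.2  2.6 -8.5] T [ 0.89 -0.15  0.35] wid 0.172
```

The depth is 34.7 mm and a pull now meets resistance, so it is locked. Relaxing, then releasing and backing out along the axis.

```bash
python3 -m pendant '[{"dx":0,"dy":0,"dz":0.003,"rx":0,"ry":0,"rz":0,"grip":-1},{"dx":0,"dy":0,"dz":0.003,"rx":0,"ry":0,"rz":0,"grip":0.3},{"dx":0,"dy":0,"dz":0.003,"rx":0,"ry":0,"rz":0,"grip":0.3},{"dx":0,"dy":0,"dz":0.003,"rx":0,"ry":0,"rz":0,"grip":0.3},{"dx":0,"dy":0,"dz":0.003,"rx":0,"ry":0,"rz":0,"grip":0.3},{"dx":0,"dy":0,"dz":-0.06,"rx":0,"ry":0,"rz":0,"grip":0.3},{"dx":0,"dy":0,"dz":-0.18,"rx":0,"ry":0,"rz":0,"grip":0.3},{"dx":0,"dy":0,"dz":-0.24,"rx":0,"ry":0,"rz":0,"grip":0.3}]'
python3 -m pendant '[{"dx":0,"dy":0.1,"dz":-0.06,"rx":0,"ry":0,"rz":0,"grip":0.3},{"dx":0,"dy":0.2,"dz":-0.1,"rx":0,"ry":0,"rz":0,"grip":0.3},{"dx":0,"dy":0.3,"dz":-0.1,"rx":0,"ry":0,"rz":0,"grip":0.3},{"dx":0,"dy":0.36,"dz":-0.1,"rx":0,"ry":0,"rz":0,"grip":0.3},{"dx":0,"dy":0.36,"dz":-0.1,"rx":0,"ry":0,"rz":0,"grip":0.3}]'
python3 - <<'E'
from h import *
f=grab_frame("top")[:,:,::-1]; f2=grab_frame("scene")[:,:,::-1]
cv2.imwrite("pics/p9.png",np.hstack([cv2.resize(f[165:285,310:470],(400,300),interpolation=2),cv2.resize(f2[165:285,190:350],(400,300),interpolation=2)]))
# predicted wing top centre / shoulder if locked
o,R=head(.5666,-.22,np.pi)
print(proj("scene",[o+R[:,2]*.128,o+R[:,2]*.01]),proj("top",[o+R[:,2]*.128]))
E
```

```text
t: 18.2
ee_pos: [0.4366, -0.2203, 0.3708]
eef_rot: [0.494, 0.835, 0.123, 0.21]
wrist_force: [-0.3, -0.8, -0.6]
width: 0.649
finger_force: 0.0
t: 18.82
ee_pos: [0.5541, -0.1326, 0.4867]
eef_rot: [0.494, 0.835, 0.124, 0.208]
wrist_force: [0.0, 0.1, -1.8]
width: 0.651
finger_force: 0.0
[[274.20513515 169.63157742]
 [267.90140492 213.23751964]] [[393.90088089 255.13277554]]
```

View pics/p9.png

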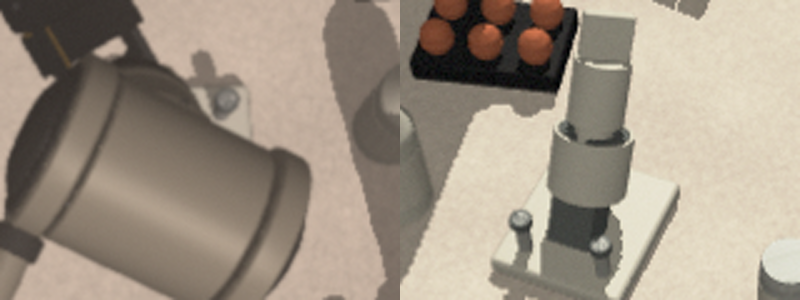

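The filter sits in the head with its wing top near scene (274,171). The prediction for the locked depth is (274,170). One last overview.

Run:
```python
from h import *
cv2.imwrite("pics/p10.png",grab_frame("scene")[:,:,::-1]); s=observe(); print(s["t"],abs(s["qd"]).max())
```

```text
18.975 0.012300746609481735
```

View pics/p10.png

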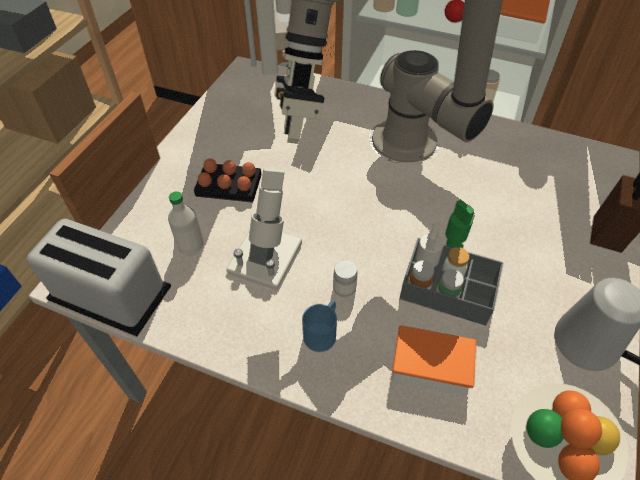

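The used filter is upright in the crate at (430,250), the spare is locked in the head at (268,205), everything else stands where it was, and the gripper is clear.

```bash
python3 -c "
from cell import hand_in
print(hand_in())"
```

```text
the job is handed in; nothing more can be done
None
```

I handed the job in at about 19 s: the used filter stands upright in a free crate cell, the spare is locked in the station head (foot about 35 mm deep, and it held against a light pull), and the jars and other things look undisturbed in the last picture.

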